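Free the decanter: break the seized cradle knob loose and draw the keeper

TASK

The decanter is locked into its wooden cradle and the lock knob has seized. Break the knob loose with a short firm twist anticlockwise, without wrenching its springy plinth far round, then turn it on freely until you feel it nip against its hidden open stop: bring it up to a light but definite pressure (about 0.25 N m, the stop is delicate) and no more. Then draw the wooden keeper fully back off the decanter's foot to the end of its slide and let go, leaving the decanter, the two tumblers and the jar undisturbed.

Things in the scene. Friction and masses are not known exactly. Their poses are not given: they have to be found in the camera images.
- cradle: Oak cradle, fixed to the shelf top: board 180 (x) x 400 (y) x 18 mm thick, an end rail 40 mm high at each end. Origin: centre of its underside, on the shelf top; yaw varies. In its axes, at x = 0: knob at y = -150 mm, keeper tab at y = -25 mm when locked, decanter axis at y = +110 mm.
- knob (a joint): Turn of the knob on its plinth, rad: 0 locked, grows anticlockwise seen from above. From about 0.03 to 0.35 it is seized and needs 0.4 to 0.65 N m (varies): grip the bar with 40 N or more. Then it jumps on to about 0.5 and turns with under 0.06 N m until it meets a hard stop hidden in the plinth, at 0.95 to 1.40 (varies). Stays where left. The keeper is blocked below about 0.9.
- knob_grip (a point): Point on the knob's axis at grip height, 78.5 mm above the shelf top. The grip is a steel bar 44 mm long, 12 thick, 32 tall (56 to 88 mm above the shelf top); x axis along the bar towards its pointer nose (31 mm out), along the cradle's x when locked, z up. Below it a neck 22 mm wide and a 44 mm skirt disc with its top 52 mm up; nothing higher within 80 mm of the axis.
- mount (a joint): Twist of the knob's round oak plinth (74 mm wide, top 46 mm above the shelf top) on its rubber bush, rad: 0 at rest, anticlockwise positive, springs back. 6 N m per rad, so it shows the torque on the knob: breaking loose gives 0.06 to 0.11 (over 0.16 either way tears the bush); at the open stop 0.02 (0.12 N m) is firm enough, over 0.07 (0.42 N m) breaks the stop.
- keeper (a joint): How far the keeper is drawn back, m: 0 locked, 0.030 at the end of its slide. It moves along the cradle's -y (away from the decanter, towards the knob) with about 4 N of rubbing, and stays where left. At 0 its tongue lies over the decanter's foot, 2 mm above it.
- keeper_tab (a point): Grip point in the keeper's upright wooden tab: 12 mm thick along the cradle's y, 36 mm wide along x, standing 36 to 74 mm above the shelf top on a wooden carriage 50 mm long. The point lies inside it, 60 mm above the shelf top; axes parallel to the cradle's.
- decanter: Empty glass ship's decanter, about 900 g, loose, 200 mm tall, upright on the cradle's board. Foot 150 mm wide and 10 mm thick, body 116 mm wide narrowing to 72 mm at 100 mm up, slim neck. Origin: centre of its underside.
- tumbler1: Loose crystal tumbler, 80 mm wide, 90 mm tall, on the robot's side of the cradle. Origin: centre of its underside.
- tumbler2: The other tumbler, same size, beyond the cradle.
- jar: Closed empty flip-top glass jar, 100 mm wide, 145 mm tall, loose, beyond the cradle. Origin: centre of its underside.
Not all that is in view belongs to the job. Leave any green or pink look-alike of the decanter alone.

How it is judged:
By the outcome, as a careful person would: the job done as asked, in the order asked, and still so for the second after the job is handed in, with the robot touching nothing.
It also fails if it takes over 72 s, if anything falls off the work surface, if the arm or the gripper's body presses on something with over 40 N, if the wrist force passes 120 N, or if a joint passes its speed limit or range.

ROBOT

A 6-joint arm with a two-finger parallel gripper is mounted at the origin on the work surface. World frame = base frame: x ahead of the robot, y to its left, z up, the work surface at z = 0. Lengths are in m, angles in rad, forces in N, time in s.
With the tool pointing down it reaches from about 0.4 to 0.825 m from the base axis. Payload 7 kg.
Tool frame: the origin (TCP) lies midway between the tips of the shut fingers; the grasp point (between the pads) lies 19 mm behind it; z points along the fingers, x is the direction in which the jaws open and shut, and the axes are right-handed (so a half turn about z gives the same grasp; the last joint's range is limited). The gripper opens to 88 mm and grips with 3 to 60 N. Pads are 19 mm wide; open, the fingers measure 130 mm over their backs; the gripper's body (78 mm by 193 mm) begins 47 mm behind the grasp point.
Start: joints at [1.634, 0.359, 0.012, 0, -1.224, -0.288], TCP at [0.15, 0.658, 0.227] pointing down, gripper open.
Joint ranges: [-3.07, 3.07], [-1.43, 2.12], [-1.02, 1.25], [-3.03, 1.67], [-3.05, -0], [-3.03, 3.03]. Speed limits (rad/s): [2.39, 2.39, 3.01, 3.14, 3.14, 3.14].

INTERFACE

Orientations are given as [roll, pitch, yaw] about the fixed x, y, z axes, in that order (R = Rz(yaw) Ry(pitch) Rx(roll)).
In Python, from station import arm gives the robot as it stands.
- The arm moves only by the tool apply_moves, never from a script. Its argument "moves" is a list of rows, each a list of 4 numbers: the shift along the tool's x, y, z in mm, then the turn about the tool's z in rad. A call has 1 to 5 rows; each row shifts and turns the commanded pose from where the row before left it, along the tool's axes as they then stand; what a row does not reach is not made up. A row lasts 1/10 s, in which the tool goes at most 50 mm and 8.59 degrees, less where a joint would pass 70% of its speed; a pose out of reach is approached as far as the arm can. A call with a gripper value outside its range is refused whole. "jaw" is the finger opening in mm, from 0 to 87.6, set as the call begins (left out, the last holds). The fingers move at their own pace and stop on an object; "squeeze" is the grip in N (left out, the last holds). Time passes only in rows, so rows that do not move let the fingers close. It gives the time, the measured TCP pose, the force and the opening at its end, in the units of the state.
- arm.get_state(): the state, without advancing time (a new reading comes with each control period).
- arm.grab_frame(name): name is "scene" or "top"; returns (picture, depth): 400x640x3 uint8, red, green, blue; 400x640 float32, m along the optical axis (not along the pixel's ray), 0 where there is no reading.
- arm.camera_info(name): a dict with "fov_y" (degrees; the focal length in pixels is half the picture's height over the tangent of half this angle, whatever the lens; pixels are square), "cx", "cy" (the principal point, pixels), "R" (3x3) and "t" (3): a world point X has camera coordinates R X + t. Camera axes: x right, y down, z forward; pixel columns grow to the right and rows downward; lengths in m; the calibration is good to about 2 mm. A picture is of the moment at which its call begins. camera_info takes no time and is no camera call.
- arm.job_done(): hands the job in, once; it reports no verdict.
The state is a dict: "t": time; "q": joint angles; "qd": joint speeds; "joint_efforts": joint torques, N m; "eef_pos": TCP position; "ee_rot": TCP orientation; "force": force on the tool from outside, world axes, zero at the start; "moment": the same for the moment, N m; "width": finger opening in m.
Only numpy, scipy, OpenCV 4.12 (cv2) and the standard library are available. Lean on these libraries where they do the work, as an engineer would, in place of code of your own. Each camera call takes 0.05 s, during which the arm holds its last target.

## Working session

There is one attempt and no reset: what is moved stays moved. The work goes in short steps, Python scripts to look and compute and a tool call to move; the robot and the scene stay as the last step left them, time stands still between calls to the robot, and variables do not carry over. Pictures are saved under pics/ and viewed, and the job is handed in when it is done.

Besides the shell and the picture viewer there is one more tool, called after ">>>" by a JSON object that holds its "api" and its "payload". apply_moves: Moves the arm, as the interface text tells. Its arguments: {"type":"object","properties":{"moves":{"type":"array"},"jaw":{"type":"number"},"squeeze":{"type":"number"}},"required":["moves"]}

```bash
ls; mkdir -p pics
python3 - <<'E'
from station import arm
import cv2,numpy as np
s=arm.get_state(); print(s)
for n in("scene","top"):
    im,d=arm.grab_frame(n); np.savez(f"pics/{n}0.npz",im=im,d=d)
    cv2.imwrite(f"pics/{n}0.png",im[:,:,::-1]); print(n,arm.camera_info(n))
E
```

```text
pics
{'t': 0.0, 'q': array([ 1.63411279e+00,  3.59396579e-01,  1.10435217e-02, -3.65097699e-04,
       -1.22410072e+00, -2.88066196e-01]), 'qd': array([ 0.001701  ,  0.00112855,  0.00219642, -0.00258162, -0.00034956,
       -0.00098609]), 'joint_efforts': array([-2.90268881e-04, -5.82716775e+01,  2.93048126e+01,  6.99684799e+00,
        6.86174812e-03, -1.63386785e-04]), 'eef_pos': array([0.15036719, 0.65752424, 0.22560705]), 'ee_rot': array([-3.14145080e+00, -1.68666603e-03, -1.79567052e+00]), 'force': array([ 0.2670834 , -0.01236742, -0.05295442]), 'moment': array([-0.00997597,  0.00374764,  0.01420615]), 'width': 0.08740381073056709}
scene {'fov_y': 42.923247354293075, 'cx': 320.0970741011268, 'cy': 202.06099083295842, 'R': array([[-0.87821558,  0.47820868,  0.00733841],
       [ 0.40928795,  0.75940587, -0.50575301],
       [-0.24742831, -0.44115665, -0.86264711]]), 't': array([ 0.51268166, -0.12225193,  1.39725218])}
top {'fov_y': 44.713411590649386, 'cx': 329.81587968668003, 'cy': 194.4226417671915, 'R': array([[ 0.00258148, -0.99997761, -0.00617392],
       [-0.99779666, -0.00216645, -0.06631083],
       [ 0.06629597,  0.00633149, -0.99777991]]), 't': array([-0.07074215,  0.5230161 ,  1.36841159])}
```

View pics/scene0.png

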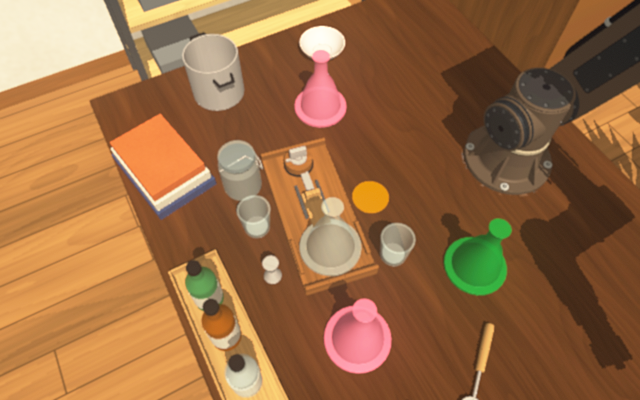

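View pics/top0.png

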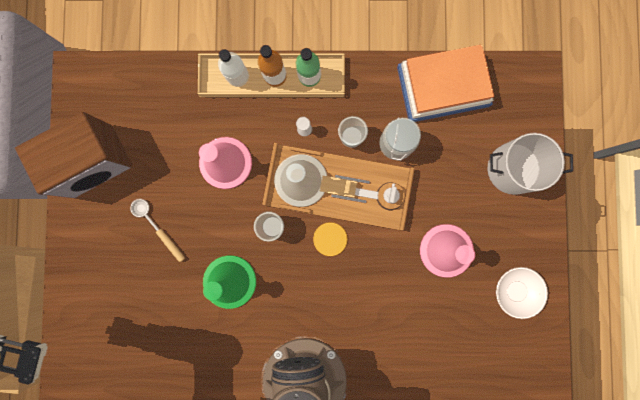

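The scene view shows the cradle running from about (298,145) to (345,285), with the knob near (298,158), the keeper near (312,195) and the decanter near (330,245). The top view has the knob near (392,195), the keeper tab near (348,188) and the decanter near (300,180). I'll zoom in next.

Run:
```python
import cv2,numpy as np
a=cv2.imread("pics/scene0.png")[125:300,225:425]; cv2.imwrite("pics/sz.png",cv2.resize(a,None,fx=3.4,fy=3.4,interpolation=cv2.INTER_CUBIC))
a=cv2.imread("pics/top0.png")[110:250,240:430]; cv2.imwrite("pics/tz.png",cv2.resize(a,None,fx=4,fy=4,interpolation=cv2.INTER_CUBIC))
```

```text
(no output)
```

View pics/sz.png

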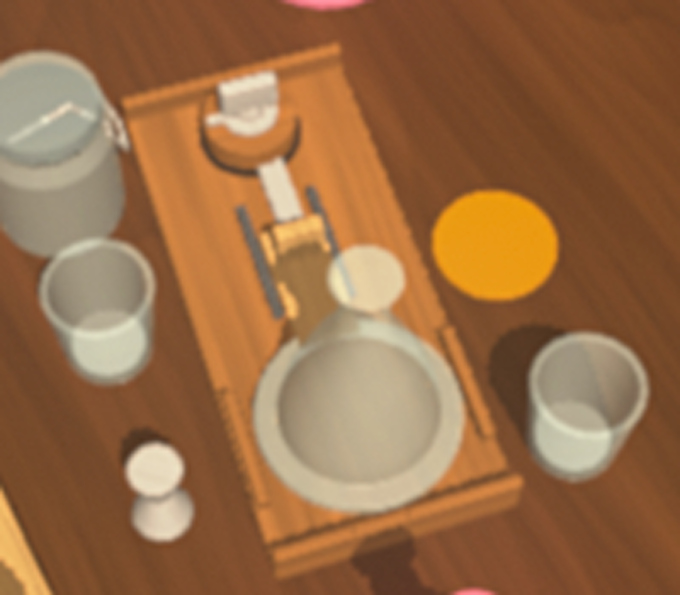

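View pics/tz.png

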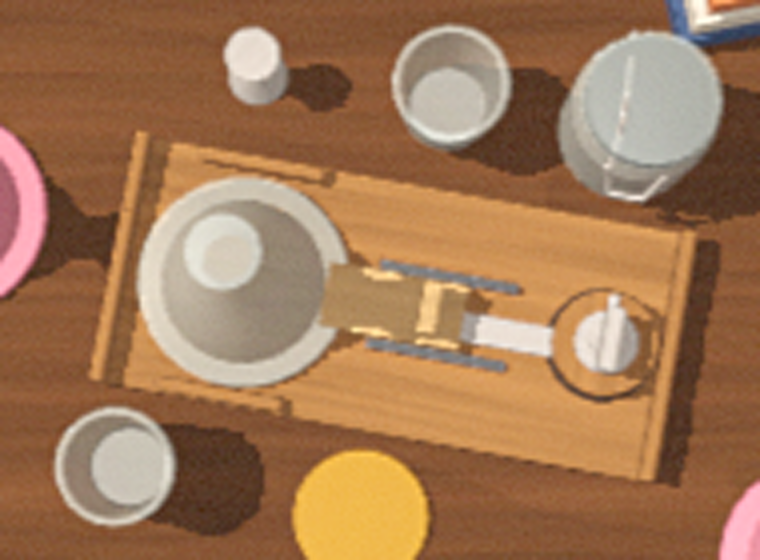

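```bash
cat > h.py <<'E'
import numpy as np,cv2
from station import arm
def cloud(n,d):
    c=arm.camera_info(n); f=200/np.tan(np.radians(c['fov_y']/2))
    v,u=np.mgrid[0:400,0:640]
    P=np.stack([(u-c['cx'])/f*d,(v-c['cy'])/f*d,d],-1)
    return (P-c['t'])@c['R']
def ray(n,u,v,z):
    c=arm.camera_info(n); f=200/np.tan(np.radians(c['fov_y']/2))
    r=np.array([(u-c['cx'])/f,(v-c['cy'])/f,1])@c['R']; o=-c['t']@c['R']
    return o+r*(z-o[2])/r[2]
def proj(n,X):
    c=arm.camera_info(n); f=200/np.tan(np.radians(c['fov_y']/2))
    p=np.asarray(X)@c['R'].T+c['t']; return np.stack([p[...,0]/p[...,2]*f+c['cx'],p[...,1]/p[...,2]*f+c['cy']],-1)
E
python3 - <<'E'
from h import *
for n in("top","scene"):
    z=np.load(f"pics/{n}0.npz"); im,d=z['im'],z['d']; W=cloud(n,d); ok=d>0
    hsv=cv2.cvtColor(im,cv2.COLOR_RGB2HSV)
    # table height check
    if n=="top": print("table z",np.median(W[300:340,350:400,2][ok[300:340,350:400]]))
    # cradle mask: orange-brown bright
    m=((hsv[...,0]>8)&(hsv[...,0]<22)&(hsv[...,1]>90)&(hsv[...,2]>140)&ok&(W[...,2]>.005)&(W[...,2]<.03)&(abs(W[...,0]-.55)<.2)&(abs(W[...,1])<.3)).astype(np.uint8)
    cs,_=cv2.findContours(m,cv2.RETR_EXTERNAL,cv2.CHAIN_APPROX_NONE); c=max(cs,key=cv2.contourArea)
    pts=np.array([W[p[0][1],p[0][0]] for p in c]); print(n,"cradle h",np.median(W[m>0][:,2]))
    print("minrect",cv2.minAreaRect((pts[:,:2]*1000).astype(np.float32)))
    # heights map in knob region
    for nm,(lo,hi) in dict(knob=(.075,.1),tabtop=(.066,.082)).items():
        for cen in [(.53,-.15),(.55,-.04)]:
            s=ok&(W[...,2]>lo)&(W[...,2]<hi)&(np.hypot(W[...,0]-cen[0],W[...,1]-cen[1])<.06)
            q=W[s]
            if len(q)>3: print(nm,cen,len(q),q.mean(0),q.min(0),q.max(0))
E
```

```text
table z -0.0004164369280294189
top cradle h 0.01727280901410991
minrect ((595.82470703125, -103.07864379882812), (380.8902282714844, 92.70023345947266), 77.73477935791016)
knob (0.53, -0.15) 13 [ 0.54359826 -0.11649354  0.07708754] [ 0.53150396 -0.1221775   0.07505711] [ 0.55622516 -0.11124945  0.08035555]
knob (0.55, -0.04) 138 [ 0.5511607  -0.01850248  0.08696125] [ 0.51468187 -0.03473845  0.07506653] [0.60243007 0.01035459 0.09975229]
tabtop (0.53, -0.15) 59 [ 0.54070341 -0.11616658  0.07319431] [ 0.5234277  -0.12503861  0.06659474] [ 0.55943325 -0.10864     0.08035555]
tabtop (0.55, -0.04) 89 [ 0.55132191 -0.02296316  0.07392616] [ 0.51215962 -0.03727658  0.06603611] [0.60373256 0.00633595 0.08192748]
scene cradle h 0.01669963658946986
minrect ((590.2919921875, -105.41314697265625), (379.3232421875, 88.89995574951172), 79.64175415039062)
knob (0.53, -0.15) 8 [ 0.54182022 -0.11396102  0.07625662] [ 0.53217796 -0.11775102  0.07545654] [ 0.55937201 -0.1087294   0.07750211]
knob (0.55, -0.04) 16 [ 0.5961523  -0.0151839   0.08928449] [ 0.58741612 -0.02402196  0.07700682] [ 0.60245706 -0.00671097  0.09991196]
tabtop (0.53, -0.15) 77 [ 0.54224408 -0.11480696  0.07189609] [ 0.52442547 -0.12481146  0.06619577] [ 0.55951062 -0.10677428  0.07750211]
tabtop (0.55, -0.04) 9 [ 0.59907315 -0.02047582  0.07159426] [ 0.59299153 -0.02768402  0.06600126] [ 0.60408339 -0.01494192  0.07945941]
```

Run:
```python
from h import *
for n in("top","scene"):
    z=np.load(f"pics/{n}0.npz"); im,d=z['im'],z['d']; W=cloud(n,d); ok=d>0
    hsv=cv2.cvtColor(im,cv2.COLOR_RGB2HSV)
    s=ok&(np.hypot(W[...,0]-.52,W[...,1]+.238)<.045)&(W[...,2]>.06)
    print(n,'knob high pts',s.sum()); 
    m=ok&(np.hypot(W[...,0]-.52,W[...,1]+.238)<.045)&(W[...,2]>.079)&(W[...,2]<.1)
    q=W[m]; 
    if len(q)>3:
        print('  top',len(q),q.mean(0),np.median(q,0)); r=cv2.minAreaRect((q[:,:2]*1000).astype(np.float32)); print('  rect',r)
        vx,vy,_,_=cv2.fitLine((q[:,:2]*1000).astype(np.float32),cv2.DIST_L2,0,.01,.01).ravel(); print('  bar dir',np.arctan2(vy,vx))
    m=ok&(hsv[...,0]>8)&(hsv[...,0]<24)&(hsv[...,1]>80)&(W[...,2]>.009)&(W[...,2]<.05)&(abs(W[...,0]-.55)<.2)&(W[...,1]<.2)&(W[...,1]>-.36)
    m=m.astype(np.uint8); m=cv2.morphologyEx(m,cv2.MORPH_OPEN,np.ones((3,3)))
    k,l,st,cc=cv2.connectedComponentsWithStats(m); 
    for i in range(1,k):
        if st[i,4]>60: print('  comp',st[i],cc[i])
    big=np.isin(l,[i for i in range(1,k) if st[i,4]>60])
    cv2.imwrite(f"pics/{n}_m.png",np.where(big[...,None],im[...,::-1],im[...,::-1]//4).astype(np.uint8)[100:310,200:440].repeat(2,0).repeat(2,1))
```

```text
top knob high pts 84
  top 74 [ 0.51866891 -0.23890898  0.0864534 ] [ 0.5176139  -0.23838956  0.08642269]
  rect ((518.9049072265625, -239.20663452148438), (12.645279884338379, 42.821990966796875), 79.93022155761719)
  bar dir -0.18455073
  comp [ 263  143  151   88 6141] [347.2765022  188.47272431]
scene knob high pts 159
  top 84 [ 0.51900885 -0.23747956  0.0851031 ] [ 0.51880998 -0.23689048  0.08539419]
  rect ((519.3147583007812, -237.77267456054688), (13.226872444152832, 43.06068801879883), 79.06995391845703)
  bar dir -0.19241515
  comp [ 261  138  118  157 6513] [312.3548288 208.5080608]
```

```bash
python3 -c "
import cv2,numpy as np
cv2.imwrite('pics/mm.png',np.hstack([cv2.imread('pics/top_m.png'),cv2.imread('pics/scene_m.png')])[:, :960][::1, ::1])
a=cv2.imread('pics/mm.png'); cv2.imwrite('pics/mm.png',cv2.resize(a,(800,350)))"
```

```text
(no output)
```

View pics/mm.png

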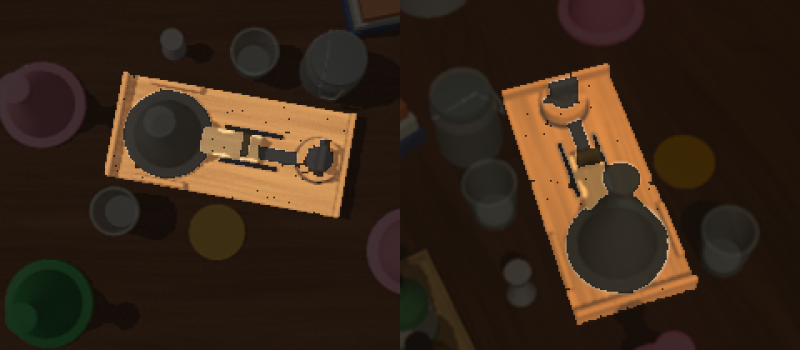

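The masks pick out the cradle cleanly in both views. The bar measures 43 x 13 mm at z ≈ 86 mm, which matches the 44 x 12 given. Next are the cradle rectangle, the tab, and the jar, tumbler and decanter positions.

Run:
```python
from h import *
for n in("top","scene"):
    z=np.load(f"pics/{n}0.npz"); im,d=z['im'],z['d']; W=cloud(n,d); ok=d>0
    hsv=cv2.cvtColor(im,cv2.COLOR_RGB2HSV)
    m=ok&(hsv[...,0]>8)&(hsv[...,0]<24)&(hsv[...,1]>80)&(W[...,2]>.009)&(W[...,2]<.05)&(abs(W[...,0]-.55)<.2)&(W[...,1]<.2)&(W[...,1]>-.36)
    m=cv2.morphologyEx(m.astype(np.uint8),cv2.MORPH_OPEN,np.ones((3,3)))
    k,l,st,cc=cv2.connectedComponentsWithStats(m); big=l==1+np.argmax(st[1:,4])
    q=W[big]; (cx,cy),(w,h),a=cv2.minAreaRect((q[:,:2]*1000).astype(np.float32)); print(n,'cradle',cx,cy,w,h,a)
    yaw=np.radians(a-90 if w<h+0 and False else a); 
    # long axis dir
    yaw=-np.radians(90-a) if w>h else np.radians(a)
    print('  yaw guess',yaw)
    for nm,y in dict(knob=-.15,tab=-.025,dec=.11).items():
        print('  ',nm,cx-np.sin(yaw)*y*1000,cy+np.cos(yaw)*y*1000)
    # tab
    s=ok&(W[...,2]>.068)&(W[...,2]<.082)&(np.hypot(W[...,0]-.541,W[...,1]+.116)<.03)
    q=W[s]; print('  tab top',len(q),q.mean(0),cv2.minAreaRect((q[:,:2]*1000).astype(np.float32)))
    # glass items: points > some height
    for nm,c,lo,hi,R in [('jar',(.66,-.27),.13,.16,.08),('t1',(.43,.08),.08,.1,.06),('t2',(.68,-.13),.08,.1,.06)]:
        s=ok&(W[...,2]>lo)&(W[...,2]<hi)&(np.hypot(W[...,0]-c[0],W[...,1]-c[1])<R); q=W[s]
        if len(q)>4: print('  ',nm,len(q),q.mean(0),cv2.minEnclosingCircle((q[:,:2]*1000).astype(np.float32)),q[:,2].max())
    s=ok&(W[...,2]>.03)&(np.hypot(W[...,0]-.57,W[...,1]-.03)<.07)
    q=W[s]
    for lo in np.arange(.03,.22,.02):
        t=q[(q[:,2]>lo)&(q[:,2]<lo+.02)]
        if len(t)>3: print('   dec',round(lo,2),len(t),t.min(0)[:2],t.max(0)[:2])
```

```text
top cradle 545.9830932617188 -91.93399047851562 402.39013671875 180.79774475097656 79.82597351074219
  yaw guess -0.17757026042266832
   knob 519.4873087581203 -239.57535799974548
   tab 541.5671291777857 -116.54088506538727
   dec 565.4133352310243 16.336345703719616
  tab top 58 [ 0.54099304 -0.1162467   0.07330809] ((541.1665649414062, -116.32772064208984), (11.731492042541504, 35.42127990722656), 79.79299926757812)
   jar 919 [ 0.67236271 -0.2597404   0.13956403] ((672.7340087890625, -259.9090576171875), 45.719486236572266) 0.1481855221016544
   t1 186 [0.43216463 0.09904051 0.08936363] ((432.1527404785156, 96.44230651855469), 39.59111404418945) 0.09569753005830647
   t2 188 [ 0.69527938 -0.13119792  0.08830414] ((693.7833862304688, -130.66343688964844), 39.92715072631836) 0.0971018411416996
   dec 0.03 213 [ 0.50060837 -0.03926122] [0.63683164 0.09939378]
   dec 0.05 156 [ 0.50778778 -0.03974064] [0.61601426 0.06924113]
   dec 0.07 225 [ 0.51215962 -0.03727658] [0.61431882 0.06427034]
   dec 0.09 198 [ 0.51911194 -0.02991983] [0.60610212 0.05952756]
   dec 0.11 208 [ 0.52551094 
[... 989 characters left out ...]
66455078), 41.61354064941406) 0.09398741069784165
   dec 0.03 326 [ 0.5011055  -0.02815412] [0.63329619 0.09855588]
   dec 0.05 308 [ 0.50962546 -0.02768402] [0.61958198 0.07152913]
   dec 0.07 319 [ 0.51500997 -0.02402196] [0.61504316 0.06591874]
   dec 0.09 290 [ 0.52198752 -0.01945324] [0.60788554 0.06057738]
   dec 0.11 332 [ 0.52785884 -0.01949701] [0.60149074 0.05432761]
   dec 0.13 257 [ 0.53476868 -0.011618  ] [0.59468405 0.04393237]
   dec 0.15 90 [0.54556788 0.00452308] [0.58378999 0.03727406]
   dec 0.17 75 [0.55358894 0.00987223] [0.58092808 0.03236039]
   dec 0.19 30 [0.5546255  0.01591216] [0.58027394 0.03300909]
   dec 0.21 346 [ 0.53999007 -0.01020622] [0.58705407 0.03770641]
```

Run:
```python
from h import *
K=np.array([.519,-.2393])
for n in("top","scene"):
    z=np.load(f"pics/{n}0.npz"); im,d=z['im'],z['d']; W=cloud(n,d); ok=d>0
    J=np.array([.674,-.260])
    s=ok&(np.hypot(W[...,0]-J[0],W[...,1]-J[1])<.075)&(W[...,2]>.03)
    q=W[s]; dk=np.hypot(*(q[:,:2]-K).T); 
    for lo in np.arange(.03,.16,.02):
        t=(q[:,2]>lo)&(q[:,2]<lo+.02)
        if t.sum()>2:
            i=np.argsort(dk[t])[:4]; rj=np.hypot(*(q[t][:,:2]-J).T)
            print(n,round(lo,2),t.sum(),'nearest knob',(dk[t][i]*1000).round(),'pt',q[t][i[0]].round(3),'rmax',rj.max().round(3))
    # nose
    yaw=-.178; ax=np.array([np.cos(yaw),np.sin(yaw)]); ay=np.array([-ax[1],ax[0]])
    s=ok&(np.hypot(W[...,0]-K[0],W[...,1]-K[1])<.04)&(W[...,2]>.05); q=W[s]; x=(q[:,:2]-K)@ax; y=(q[:,:2]-K)@ay
    for lo in range(-28,36,4):
        t=(x*1000>lo)&(x*1000<=lo+4)&(q[:,2]>.058)
        if t.any(): print('   x',lo,t.sum(),'y',(y[t].min()*1000).round(1),(y[t].max()*1000).round(1),'z',q[t][:,2].min().round(3),q[t][:,2].max().round(3))
```

```text
top 0.03 33 nearest knob [107. 107. 107. 108.] pt [ 0.623 -0.26   0.049] rmax 0.051
top 0.05 48 nearest knob [ 99. 100. 101. 106.] pt [ 0.615 -0.263  0.069] rmax 0.059
top 0.07 55 nearest knob [ 98. 100. 100. 101.] pt [ 0.617 -0.248  0.076] rmax 0.058
top 0.09 154 nearest knob [105. 106. 107. 107.] pt [ 0.62  -0.267  0.094] rmax 0.055
top 0.11 58 nearest knob [108. 111. 111. 111.] pt [ 0.625 -0.254  0.111] rmax 0.05
top 0.13 919 nearest knob [111. 112. 112. 112.] pt [ 0.627 -0.264  0.134] rmax 0.047
   x -24 5 y -4.9 4.4 z 0.075 0.094
   x -20 7 y -4.8 5.9 z 0.078 0.088
   x -16 7 y -4.2 6.4 z 0.08 0.089
   x -12 8 y -6.3 5.9 z 0.071 0.092
   x -8 9 y -5.3 6.1 z 0.064 0.087
   x -4 8 y -4.6 8.7 z 0.058 0.09
   x 0 10 y -10.2 6.6 z 0.059 0.087
   x 4 8 y -5.7 6.1 z 0.071 0.092
   x 8 10 y -5.4 13.9 z 0.059 0.089
   x 12 8 y -5.2 6.4 z 0.06 0.087
   x 16 7 y -3.9 6.0 z 0.079 0.089
   x 20 2 y -3.7 -0.7 z 0.084 0.087
scene 0.03 163 nearest knob [110. 111. 112. 113.] pt [ 0.629 -0.241  0.048] rmax 0.073
scene 0.05 172 nearest knob [ 99. 101. 102. 109.] pt [ 0.616 -0.257  0.068] rmax 0.058
scene 0.07 185 nearest knob [100. 100. 100. 101.] pt [ 0.619 -0.246  0.071] rmax 0.057
scene 0.09 296 nearest knob [107. 108. 108. 108.] pt [ 0.622 -0.268  0.094] rmax 0.053
scene 0.11 176 nearest knob [112. 112. 113. 115.] pt [ 0.63  -0.235  0.11 ] rmax 0.052
scene 0.13 925 nearest knob [112. 113. 113. 114.] pt [ 0.629 -0.256  0.13 ] rmax 0.046
   x -24 4 y -4.8 4.5 z 0.08 0.085
   x -20 15 y -4.8 6.4 z 0.061 0.087
   x -16 16 y -3.9 9.8 z 0.065 0.087
   x -12 14 y -3.8 8.3 z 0.059 0.09
   x -8 12 y -3.0 6.3 z 0.06 0.091
   x -4 18 y -3.7 8.6 z 0.058 0.09
   x 0 17 y -5.1 5.8 z 0.06 0.089
   x 4 15 y -2.4 9.4 z 0.059 0.087
   x 8 12 y -4.1 7.1 z 0.061 0.087
   x 12 19 y -3.9 6.6 z 0.059 0.088
   x 16 14 y -3.2 7.5 z 0.065 0.09
   x 20 11 y -1.9 7.7 z 0.06 0.086
```

Measured so far:
- **Knob axis:** about (0.519, -0.239).
- **Cradle yaw:** about -0.178.
- **Tab:** about (0.541, -0.116).
- **Jar:** above z = 0.125 it stays at least 111 mm from the knob axis, and the gripper body's half diagonal is 104 mm. The jaw can therefore turn fully if I grip slightly high.

Next I'll plan the transit.

```bash
cat > plan.py <<'E'
import numpy as np
def fwd(p,yaw,row):
    dx,dy,dz,t=row; c,s=np.cos(yaw),np.sin(yaw)
    return p+np.array([dx*c+dy*s,dx*s-dy*c,-dz])/1000,yaw-t
def toolrow(p,yaw,q,qyaw):
    d=(np.array(q)-p)*1000; c,s=np.cos(yaw),np.sin(yaw)
    return [d[0]*c+d[1]*s,d[0]*s-d[1]*c,-d[2],yaw-qyaw]
def path(p,yaw,wps,yawend,n,fr=1.0):
    """wps list of points; n rows; equal arc length, yaw linear"""
    P=np.vstack([p]+[np.array(w) for w in wps]); L=np.r_[0,np.cumsum(np.linalg.norm(np.diff(P,axis=0),axis=1))]
    rows=[];y0=yaw
    for i in range(1,n+1):
        s=L[-1]*i/n; q=np.array([np.interp(s,L,P[:,k]) for k in range(3)]); qy=y0+(yawend-y0)*i/n
        r=toolrow(p,yaw,q,qy); r=[round(r[0]),round(r[1]),round(r[2]),round(r[3],3)]
        rows.append(r); p,yaw=fwd(p,yaw,r)
    return rows,p,yaw
E
python3 - <<'E'
from plan import *
p=np.array([.1504,.6575,.2256]); yaw=-1.7957
r,p2,y2=path(p,yaw,[[.25,.60,.30],[.46,.35,.30],[.519,-.239,.20]],1.393-2*np.pi,25)
for i in range(0,25,5): print(r[i:i+5])
print(p2,y2,[max(np.linalg.norm(x[:3]) for x in r)])
E
```

```text
[[11, -34, -23, 0.124], [6, -35, -23, 0.124], [1, -36, -23, 0.123], [9, -40, -5, 0.124], [6, -42, 0, 0.124]]
[[2, -42, 0, 0.124], [-4, -43, 0, 0.123], [-10, -41, 0, 0.124], [-14, -40, 0, 0.124], [-19, -38, 0, 0.124]]
[[-21, -36, 0, 0.124], [-5, -42, 7, 0.123], [-10, -41, 8, 0.124], [-15, -39, 7, 0.124], [-20, -37, 7, 0.124]]
[[-24, -34, 7, 0.123], [-28, -32, 7, 0.124], [-32, -27, 7, 0.124], [-34, -23, 7, 0.124], [-38, -19, 7, 0.124]]
[[-40, -14, 7, 0.123], [-41, -9, 7, 0.124], [-41, -4, 7, 0.124], [-42, 1, 8, 0.124], [-42, 6, 7, 0.123]]
[ 0.51853291 -0.23912382  0.1996    ] -4.8897 [np.float64(43.18564576337837)]
```

>>> {"api": "apply_moves", "payload": {"moves": [[11, -34, -23, 0.124], [6, -35, -23, 0.124], [1, -36, -23, 0.123], [9, -40, -5, 0.124], [6, -42, 0, 0.124]], "jaw": 50}}

```text
t: 0.6
eef_pos: [0.3004, 0.5422, 0.3013]
ee_rot: [3.141, 0.001, -2.419]
force: [0.2, -0.1, -1.1]
width: 0.0538
```

>>> {"api": "apply_moves", "payload": {"moves": [[2, -42, 0, 0.124], [-4, -43, 0, 0.123], [-10, -41, 0, 0.124], [-14, -40, 0, 0.124], [-19, -38, 0, 0.124]]}}

```text
t: 1.1
eef_pos: [0.4362, 0.3783, 0.3004]
ee_rot: [-3.141, -0.0, -3.038]
force: [-0.2, -0.5, 0.1]
width: 0.0499
```

>>> {"api": "apply_moves", "payload": {"moves": [[-21, -36, 0, 0.124], [-5, -42, 0, 0.123], [-10, -41, 0, 0.124], [-15, -39, 0, 0.124], [-20, -37, 0, 0.124]]}}

```text
t: 1.6
eef_pos: [0.4774, 0.1771, 0.3003]
ee_rot: [-3.141, -0.0, 2.626]
force: [1.6, 0.3, 0.2]
width: 0.05
```

>>> {"api": "apply_moves", "payload": {"moves": [[-24, -34, 0, 0.123], [-28, -32, 0, 0.124], [-32, -27, 0, 0.124], [-34, -23, 0, 0.124], [-38, -19, 0, 0.124]]}}

```text
t: 2.1
eef_pos: [0.498, -0.0312, 0.3005]
ee_rot: [3.142, -0.0, 2.007]
force: [1.3, 0.1, 0.2]
width: 0.0499
```

>>> {"api": "apply_moves", "payload": {"moves": [[-40, -14, 0, 0.123], [-41, -9, 0, 0.124], [-41, -4, 0, 0.124], [-42, 1, 0, 0.124], [-42, 6, 0, 0.123]]}}

```text
t: 2.6
eef_pos: [0.5184, -0.2403, 0.3003]
ee_rot: [-3.141, -0.0, 1.389]
force: [1.3, 1.2, 0.2]
width: 0.0499
```

>>> {"api": "apply_moves", "payload": {"moves": [[1, 0, 40, -0.004], [0, 0, 40, 0], [0, 0, 40, 0], [0, 0, 40, 0], [0, 0, 38, 0]]}}

```text
t: 3.1
eef_pos: [0.5182, -0.2376, 0.1008]
ee_rot: [-3.141, -0.0, 1.397]
force: [0.5, 0.1, -0.3]
width: 0.0498
```

Run:
```python
from h import *
s=arm.get_state(); print({k:np.round(s[k],4) for k in('t','q','eef_pos','ee_rot','force','moment')})
for n in("scene","top"):
    im,d=arm.grab_frame(n); np.savez(f"pics/{n}1.npz",im=im,d=d); a=im[100:250,240:430] if n=="top" else im[80:250,220:410]
    cv2.imwrite(f"pics/{n}1.png",cv2.resize(a[:,:,::-1],None,fx=3,fy=3,interpolation=cv2.INTER_CUBIC))
```

```text
{'t': np.float64(3.1), 'q': array([-8.6900e-02,  3.0200e-01, -3.8590e-01, -2.0000e-04, -8.8350e-01,
       -1.6573e+00]), 'eef_pos': array([ 0.5182, -0.2376,  0.1008]), 'ee_rot': array([-3.1410e+00, -1.0000e-04,  1.3972e+00]), 'force': array([ 0.4835,  0.067 , -0.3383]), 'moment': array([-0.0222, -0.2712, -0.0506])}
```

View pics/scene1.png

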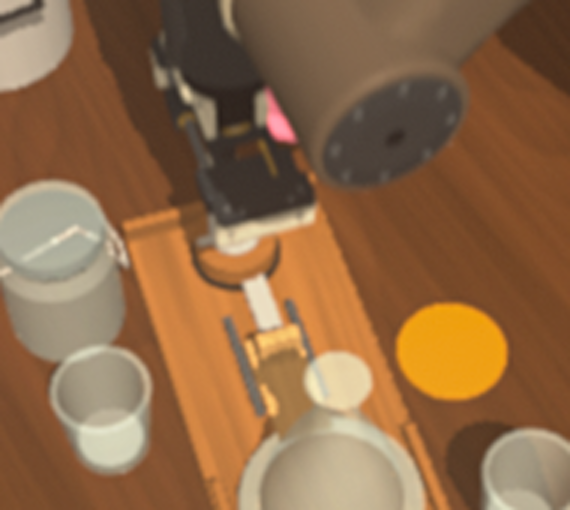

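View pics/top1.png

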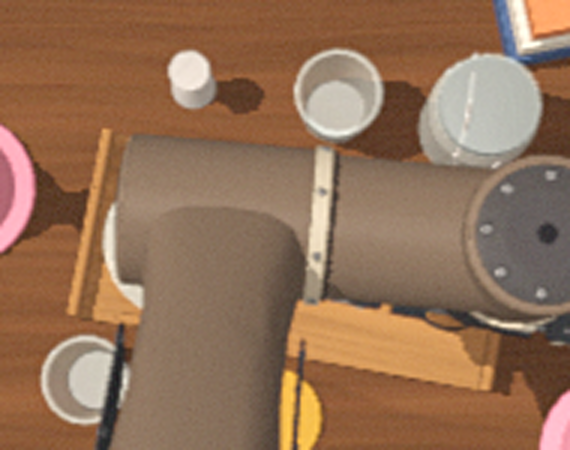

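The fingers straddle the bar from above. The forearm passes over the decanter, so I'll check its clearance before lowering.

Run:
```python
from h import *
for n in ("top","scene"):
    z=np.load(f"pics/{n}1.npz"); d=z['d']; W=cloud(n,d); ok=d>0
    for c,nm in [((.565,.016),'dec'),((.674,-.26),'jar'),((.60,-.15),'mid'),((.519,-.239),'knob')]:
        s=ok&(np.hypot(W[...,0]-c[0],W[...,1]-c[1])<.06)&(W[...,2]>.155); q=W[s]
        if len(q): print(n,nm,len(q),'z',np.percentile(q[:,2],[0,5,50,95,100]).round(3))
    s=ok&(W[...,2]>.225)&(W[...,0]>.35); q=W[s]; i=np.argsort(q[:,2])[:5]; print('lowest arm pts',q[i].round(3))
    s=ok&(W[...,2]>.24)&(np.abs(W[...,1]+.05)<.08)&(W[...,0]>.4);q=W[s]
    if len(q): print('band x',q.min(0),q.max(0))
```

```text
top dec 1186 z [0.481 0.498 0.518 0.533 0.544]
top mid 570 z [0.48  0.49  0.507 0.516 0.518]
top knob 2851 z [0.171 0.427 0.534 0.538 0.541]
lowest arm pts [[ 0.474 -0.255  0.252]
 [ 0.471 -0.269  0.256]
 [ 0.471 -0.271  0.259]
 [ 0.473 -0.268  0.261]
 [ 0.473 -0.27   0.261]]
band x [ 0.40003811 -0.12995308  0.47002727] [0.58849362 0.02472722 0.65962668]
scene dec 3718 z [0.155 0.214 0.504 0.535 0.55 ]
scene mid 1300 z [0.165 0.186 0.498 0.52  0.524]
scene knob 3808 z [0.169 0.189 0.428 0.542 0.545]
lowest arm pts [[ 0.499 -0.213  0.225]
 [ 0.53  -0.223  0.225]
 [ 0.506 -0.214  0.225]
 [ 0.534 -0.225  0.225]
 [ 0.518 -0.22   0.225]]
band x [ 0.4000592  -0.12996095  0.43185385] [0.58965619 0.02840105 0.65447795]
```

>>> {"api": "apply_moves", "payload": {"moves": [[-2, 1, 20, 0.006], [0, 0, 18, 0], [0, 0, 0, 0]]}}

```text
t: 3.5
eef_pos: [0.5189, -0.2397, 0.0642]
ee_rot: [-3.139, 0.0, 1.391]
force: [0.6, -0.6, 0.3]
width: 0.0496
```

Run:
```python
from h import *
s=arm.get_state(); print({k:np.round(s[k],4) for k in('t','eef_pos','ee_rot','force','moment')})
```

```text
{'t': np.float64(3.5), 'eef_pos': array([ 0.5189, -0.2397,  0.0642]), 'ee_rot': array([-3.1393e+00,  1.0000e-04,  1.3915e+00]), 'force': array([ 0.5745, -0.6063,  0.3374]), 'moment': array([ 0.0659, -0.0904, -0.0073])}
```

Now I'll close gently first to check the centring.

>>> {"api": "apply_moves", "payload": {"moves": [[0, 0, 0, 0], [0, 0, 0, 0], [0, 0, 0, 0], [0, 0, 0, 0]], "jaw": 0, "squeeze": 10}}

```text
t: 3.9
eef_pos: [0.52, -0.2398, 0.0655]
ee_rot: [3.14, -0.0, 1.392]
force: [-0.4, 0.2, 0.7]
width: 0.0237
```

```bash
cat > st.py <<'E'
from h import *
s=arm.get_state(); print({k:np.round(s[k],4).tolist() for k in('t','eef_pos','ee_rot','force','moment','width')})
E
python3 st.py
```

```text
{'t': 3.9, 'eef_pos': [0.52, -0.2398, 0.0655], 'ee_rot': [3.1402, -0.0001, 1.3917], 'force': [-0.3656, 0.1947, 0.7113], 'moment': [0.0416, -0.1473, 0.0196], 'width': 0.0237}
```

>>> {"api": "apply_moves", "payload": {"moves": [[0, 0, 2, 0], [0, 0, 0, 0], [0, 0, 0, 0], [0, 0, 0, 0]]}}

```text
t: 4.3
eef_pos: [0.5196, -0.2414, 0.0632]
ee_rot: [3.141, 0.002, 1.392]
force: [-1.7, -9.0, 1.6]
width: 0.0118
```

```bash
python3 st.py
```

```text
{'t': 4.3, 'eef_pos': [0.5196, -0.2414, 0.0632], 'ee_rot': [3.141, 0.002, 1.392], 'force': [-1.743, -8.9791, 1.577], 'moment': [-3.3978, 0.19, 0.0202], 'width': 0.0118}
```

>>> {"api": "apply_moves", "payload": {"moves": [[-2, 0, 0, 0], [0, 0, 0, 0], [0, 0, 0, 0]], "squeeze": 60}}

```text
t: 4.6
eef_pos: [0.5196, -0.2417, 0.0631]
ee_rot: [3.141, -0.0, 1.392]
force: [-0.9, 1.1, 5.0]
width: 0.0117
```

```bash
python3 st.py
```

```text
{'t': 4.6, 'eef_pos': [0.5196, -0.2417, 0.0631], 'ee_rot': [3.1407, -0.0001, 1.3918], 'force': [-0.8944, 1.072, 4.9935], 'moment': [0.5385, 0.0998, 0.0205], 'width': 0.0117}
```

>>> {"api": "apply_moves", "payload": {"moves": [[0, 0, -1, -0.04], [0, 0, 0, -0.04], [0, 0, 0, -0.04]]}}

```text
t: 4.9
eef_pos: [0.5196, -0.2415, 0.0632]
ee_rot: [3.141, -0.0, 1.513]
force: [1.4, -0.3, -3.3]
width: 0.0118
```

```bash
python3 st.py
```

```text
{'t': 4.9, 'eef_pos': [0.5196, -0.2415, 0.0632], 'ee_rot': [3.141, -0.0004, 1.513], 'force': [1.4233, -0.3052, -3.3209], 'moment': [0.0649, -0.9062, -0.1227], 'width': 0.0118}
```

>>> {"api": "apply_moves", "payload": {"moves": [[0, 0, 0, 0], [0, 0, 0, 0]]}}

```text
t: 5.1
eef_pos: [0.5195, -0.2415, 0.0633]
ee_rot: [3.141, -0.0, 1.51]
force: [2.8, 0.8, -5.2]
width: 0.0116
```

```bash
python3 st.py
python3 - <<'E'
from h import *
im,d=arm.grab_frame("scene"); np.savez("pics/scene2.npz",im=im,d=d); cv2.imwrite("pics/scene2.png",cv2.resize(im[130:240,240:360][:,:,::-1],None,fx=5,fy=5,interpolation=cv2.INTER_CUBIC))
E
python3 st.py
```

```text
{'t': 5.1, 'eef_pos': [0.5195, -0.2415, 0.0633], 'ee_rot': [3.1411, -0.0003, 1.5103], 'force': [2.8363, 0.8261, -5.1653], 'moment': [0.1238, -1.4797, -0.0634], 'width': 0.0116}
{'t': 5.15, 'eef_pos': [0.5195, -0.2415, 0.0633], 'ee_rot': [3.1411, -0.0003, 1.5104], 'force': [2.8941, 0.1539, -5.6493], 'moment': [0.1856, -1.5039, -0.0965], 'width': 0.012}
```

View pics/scene2.png

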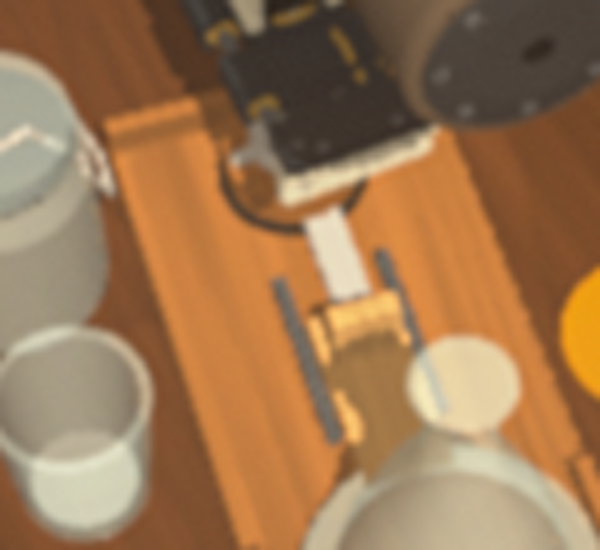

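```bash
sed -i "s/'width')/'width','joint_efforts','q')/" st.py; python3 st.py
```

```text
{'t': 5.15, 'eef_pos': [0.5195, -0.2415, 0.0633], 'ee_rot': [3.1411, -0.0003, 1.5104], 'force': [2.8941, 0.1539, -5.6493], 'moment': [0.1856, -1.5039, -0.0965], 'width': 0.012, 'joint_efforts': [-0.8652, -53.2796, 21.7845, 5.8939, -1.4398, 0.1072], 'q': [-0.094, 0.3507, -0.4184, -0.0004, -0.8012, -1.5369]}
```

>>> {"api": "apply_moves", "payload": {"moves": [[0, 0, 0, -0.04], [0, 0, 0, 0]]}}

```text
t: 5.35
eef_pos: [0.5195, -0.2415, 0.0633]
ee_rot: [3.141, -0.0, 1.551]
force: [4.2, 0.7, -7.8]
width: 0.0116
```

```bash
python3 st.py
```

```text
{'t': 5.35, 'eef_pos': [0.5195, -0.2415, 0.0633], 'ee_rot': [3.141, -0.0003, 1.5513], 'force': [4.1948, 0.6575, -7.8161], 'moment': [0.3513, -1.823, -0.1714], 'width': 0.0116, 'joint_efforts': [-1.145, -53.7938, 21.7262, 6.1665, -1.6986, 0.6831], 'q': [-0.094, 0.3506, -0.4184, -0.0005, -0.8012, -1.4959]}
```

>>> {"api": "apply_moves", "payload": {"moves": [[0, 0, 1, 0], [0, 0, 0, 0]]}}

```text
t: 5.55
eef_pos: [0.5195, -0.2416, 0.0632]
ee_rot: [3.141, 0.0, 1.551]
force: [0.5, 3.0, 1.9]
width: 0.0117
```

```bash
python3 st.py
```

```text
{'t': 5.55, 'eef_pos': [0.5195, -0.2416, 0.0632], 'ee_rot': [3.1408, 0.0, 1.5506], 'force': [0.5332, 2.9776, 1.8539], 'moment': [1.2755, -0.8569, -0.1534], 'width': 0.0117, 'joint_efforts': [-1.8454, -49.3109, 20.6458, 5.9161, -0.7049, 0.1699], 'q': [-0.0939, 0.3506, -0.4189, -0.0001, -0.8004, -1.497]}
```

>>> {"api": "apply_moves", "payload": {"moves": [[0, 0, 0, -0.04], [0, 0, 0, -0.04], [0, 0, 0, 0]]}}

```text
t: 5.85
eef_pos: [0.5196, -0.2415, 0.0631]
ee_rot: [3.141, -0.0, 1.632]
force: [1.9, 4.3, 3.4]
width: 0.0113
```

```bash
python3 st.py
```

```text
{'t': 5.85, 'eef_pos': [0.5196, -0.2415, 0.0631], 'ee_rot': [3.1406, -0.0, 1.6315], 'force': [1.89, 4.3456, 3.3622], 'moment': [1.8191, -0.8584, -0.1179], 'width': 0.0113, 'joint_efforts': [-2.55, -48.585, 20.3151, 6.1072, -0.6382, 0.7112], 'q': [-0.0939, 0.3506, -0.4191, -0.0002, -0.8002, -1.416]}
```

Run:
```python
from h import *
for i in range(4):
    s=arm.get_state(); print(s['t'],s['moment'].round(3),s['force'].round(2),s['joint_efforts'][5].round(3),s['ee_rot'][2].round(4))
    im,d=arm.grab_frame("scene")
np.savez("pics/scene3.npz",im=im,d=d); b=np.load("pics/scene2.npz")['im']
f=lambda im:cv2.resize(im[130:200,255:335][:,:,::-1],None,fx=5,fy=5,interpolation=cv2.INTER_CUBIC)
cv2.imwrite("pics/cmp3.png",np.hstack([f(b),f(im)]))
```

```text
5.85 [ 1.819 -0.858 -0.118] [1.89 4.35 3.36] 0.711 1.6315
5.9 [ 1.9   -0.836 -0.082] [0.92 4.9  4.76] 0.35 1.6304
5.95 [ 2.071 -0.812 -0.077] [1.95 5.3  4.76] 0.106 1.6303
6.0 [ 2.062 -0.808 -0.067] [0.58 6.11 4.42] 0.058 1.6303
```

View pics/cmp3.png

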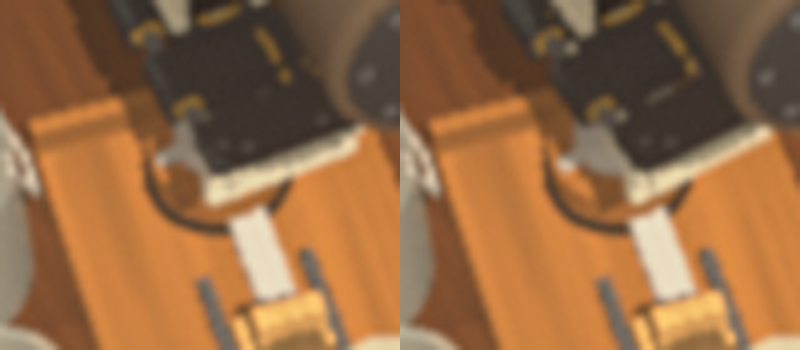

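Run:
```python
from h import *
K=np.array([.5196,-.2417])
for z in(.06,.072,.085):
    print(z,[proj("scene",np.array([K[0]+.029*np.cos(-.178+t),K[1]+.029*np.sin(-.178+t),z])).round(2).tolist() for t in(0,.06,.12,.18,.24)])
ims=[np.load(f"pics/scene{i}.npz")['im'] for i in(0,2,3)]
f=lambda im:cv2.resize(im[148:176,276:304][:,:,::-1],None,fx=9,fy=9,interpolation=cv2.INTER_NEAREST)
cv2.imwrite("pics/n3.png",np.hstack([f(i) for i in ims]))
```

```text
0.06 [[286.8, 157.43], [287.01, 157.95], [287.26, 158.45], [287.55, 158.94], [287.87, 159.42]]
0.072 [[286.58, 154.72], [286.79, 155.24], [287.04, 155.74], [287.32, 156.24], [287.65, 156.72]]
0.085 [[286.32, 151.73], [286.54, 152.25], [286.79, 152.76], [287.08, 153.26], [287.4, 153.74]]
```

View pics/n3.png

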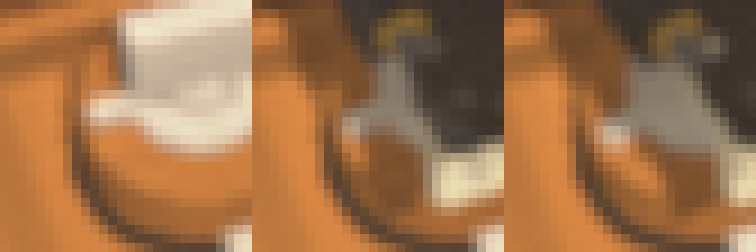

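Over a hold, the torque reading relaxes while the bar stays with the pads, and the jaw width hasn't opened. The knob is therefore creeping through its seized band. I'll carry on at the same pace.

>>> {"api": "apply_moves", "payload": {"moves": [[-1, 0, 0, -0.04], [0, 0, 0, -0.04], [0, 0, 0, -0.04], [0, 0, 0, -0.04]]}}

```text
t: 6.45
eef_pos: [0.5196, -0.2415, 0.0632]
ee_rot: [3.14, -0.001, 1.792]
force: [1.1, 11.1, 7.3]
width: 0.0115
```

Run:
```python
from h import *
for i in range(3):
    s=arm.get_state(); print(s['t'],s['moment'].round(3),s['force'].round(2),s['joint_efforts'][5].round(3),s['ee_rot'][2].round(4),s['eef_pos'].round(4),s['width'].round(4))
    im,d=arm.grab_frame("scene")
np.savez("pics/scene4.npz",im=im,d=d)
ims=[np.load(f"pics/scene{i}.npz")['im'] for i in(0,3,4)]
f=lambda im:cv2.resize(im[148:176,276:304][:,:,::-1],None,fx=9,fy=9,interpolation=cv2.INTER_NEAREST)
cv2.imwrite("pics/n4.png",np.hstack([f(i) for i in ims]))
```

```text
Traceback (most recent call last):
AttributeError: 'float' object has no attribute 'round'
```

```bash
cat > look.py <<'E'
from h import *
import sys
a,b,k=sys.argv[1],sys.argv[2],int(sys.argv[3])
for i in range(k):
    s=arm.get_state(); print(round(s['t'],2),'M',np.round(s['moment'],3),'F',np.round(s['force'],2),'e6',round(float(s['joint_efforts'][5]),3),'yaw',round(float(s['ee_rot'][2]),4),np.round(s['eef_pos'],4),'w',round(float(s['width']),4),'q6',round(float(s['q'][5]),3))
    im,d=arm.grab_frame("scene")
np.savez(f"pics/scene{b}.npz",im=im,d=d)
ims=[np.load(f"pics/scene{i}.npz")['im'] for i in('0',a,b)]
f=lambda im:cv2.resize(im[148:176,276:304][:,:,::-1],None,fx=9,fy=9,interpolation=cv2.INTER_NEAREST)
cv2.imwrite(f"pics/n{b}.png",np.hstack([f(i) for i in ims]))
E
python3 look.py 3 4 3
```

```text
6.45 M [ 4.598 -0.492 -0.133] F [ 1.06 11.13  7.32] e6 -0.557 yaw 1.7918 [ 0.5196 -0.2415  0.0632] w 0.0115 q6 -1.254
6.5 M [ 4.483 -0.562 -0.025] F [ 1.64 11.26  6.58] e6 -0.328 yaw 1.7945 [ 0.5196 -0.2415  0.0631] w 0.0113 q6 -1.251
6.55 M [ 4.429e+00 -5.540e-01  4.000e-03] F [ 0.93 11.4   7.69] e6 0.495 yaw 1.7918 [ 0.5195 -0.2415  0.0631] w 0.0116 q6 -1.254
```

View pics/n4.png

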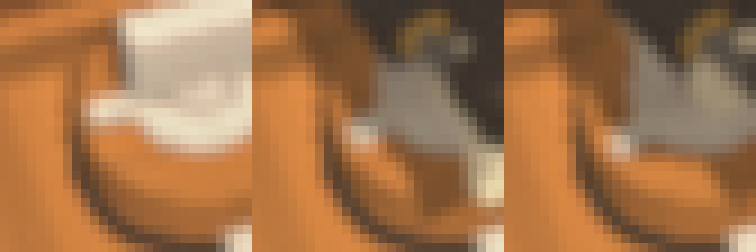

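>>> {"api": "apply_moves", "payload": {"moves": [[2, 0, -1, -0.04], [0, 0, 0, -0.04], [0, 0, 0, -0.04]]}}

```text
t: 6.9
eef_pos: [0.5194, -0.2411, 0.0632]
ee_rot: [3.141, 0.001, 1.912]
force: [5.1, 0.8, -5.5]
width: 0.0112
```

```bash
python3 look.py 4 5 3
```

```text
6.9 M [-0.054 -2.12   0.092] F [ 5.14  0.82 -5.47] e6 -0.697 yaw 1.912 [ 0.5194 -0.2411  0.0632] w 0.0112 q6 -1.137
6.95 M [-0.011 -2.131  0.186] F [ 4.85 -0.43 -6.82] e6 -0.523 yaw 1.9146 [ 0.5194 -0.2411  0.0633] w 0.0119 q6 -1.135
7.0 M [-0.284 -2.218  0.176] F [ 5.12 -0.34 -6.13] e6 0.362 yaw 1.9117 [ 0.5194 -0.2411  0.0632] w 0.0114 q6 -1.138
```

View pics/n5.png

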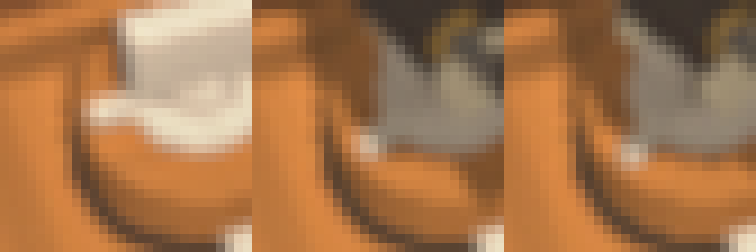

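>>> {"api": "apply_moves", "payload": {"moves": [[0, 1, 0.6, -0.03], [0, 0, 0, -0.03], [0, 0, 0, 0]]}}

```text
t: 7.35
eef_pos: [0.5195, -0.2409, 0.0632]
ee_rot: [-3.141, 0.0, 1.972]
force: [0.8, -2.9, 1.1]
width: 0.0114
```

```bash
python3 look.py 5 6 2
```

```text
7.35 M [-0.869 -0.572  0.046] F [ 0.77 -2.9   1.15] e6 0.376 yaw 1.9722 [ 0.5195 -0.2409  0.0632] w 0.0114 q6 -1.078
7.4 M [-1.049 -0.511  0.063] F [ 0.53 -3.15  2.14] e6 0.139 yaw 1.9711 [ 0.5195 -0.2409  0.0632] w 0.012 q6 -1.079
```

View pics/n6.png

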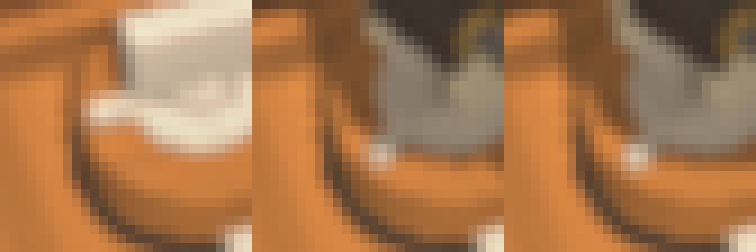

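Run:
```python
from h import *
K=np.array([.5196,-.2413])
for t in(0,.12,.24,.40,.52,.58,.7,.8,.9,1.,1.2,1.4): print(t,(proj("scene",np.array([K[0]+.0295*np.cos(-.178+t),K[1]+.0295*np.sin(-.178+t),.049]))-[276,148]).round(2))
for i in '023456':
    im=np.load(f"pics/scene{i}.npz")['im'][148:176,276:304].astype(int); 
    # whitish pixels: low saturation & bright
    sat=im.max(-1)-im.min(-1); m=(sat<70)&(im.min(-1)>150); m[:, 18:]=0; m[:9]=0; v,u=np.nonzero(m); print(i,len(u),(u.mean()).round(2),v.mean().round(2), u.min())
```

```text
0 [10.9  12.04]
0.12 [11.36 13.07]
0.24 [11.97 14.06]
0.4 [13.01 15.26]
0.52 [13.94 16.06]
0.58 [14.45 16.42]
0.7 [15.54 17.07]
0.8 [16.52 17.53]
0.9 [17.56 17.9 ]
1.0 [18.64 18.18]
1.2 [20.88 18.47]
1.4 [23.15 18.39]
0 23 14.39 11.61 10<stdin>:7: RuntimeWarning: Mean of empty slice.
  ret = ret.dtype.type(ret / rcount)
Traceback (most recent call last):
ValueError: zero-size array to reduction operation minimum which has no identity
```

>>> {"api": "apply_moves", "payload": {"moves": [[-0.5, 0, 0, -0.05], [0, 0, 0, -0.05], [0, 0, 0, -0.05], [0, 0, 0, -0.05], [0, 0, 0, 0]]}}

```text
t: 7.95
eef_pos: [0.5194, -0.2408, 0.0631]
ee_rot: [-3.141, -0.001, 2.172]
force: [-1.3, -0.0, 4.3]
width: 0.0112
```

```bash
python3 look.py 6 7 3; python3 -c "
import numpy as np,cv2
im=np.load('pics/scene7.npz')['im'][90:240,210:400][:,:,::-1]; cv2.imwrite('pics/s7.png',cv2.resize(im,None,fx=4,fy=4,interpolation=cv2.INTER_CUBIC))"
```

```text
7.95 M [0.314 0.308 0.018] F [-1.26 -0.04  4.31] e6 0.737 yaw 2.1715 [ 0.5194 -0.2408  0.0631] w 0.0112 q6 -0.877
8.0 M [0.393 0.469 0.022] F [-1.27  0.47  4.54] e6 0.333 yaw 2.1699 [ 0.5194 -0.2408  0.0631] w 0.0113 q6 -0.879
8.05 M [0.406 0.469 0.014] F [-2.    1.54  5.69] e6 0.053 yaw 2.1696 [ 0.5194 -0.2408  0.0631] w 0.0116 q6 -0.879
```

View pics/s7.png

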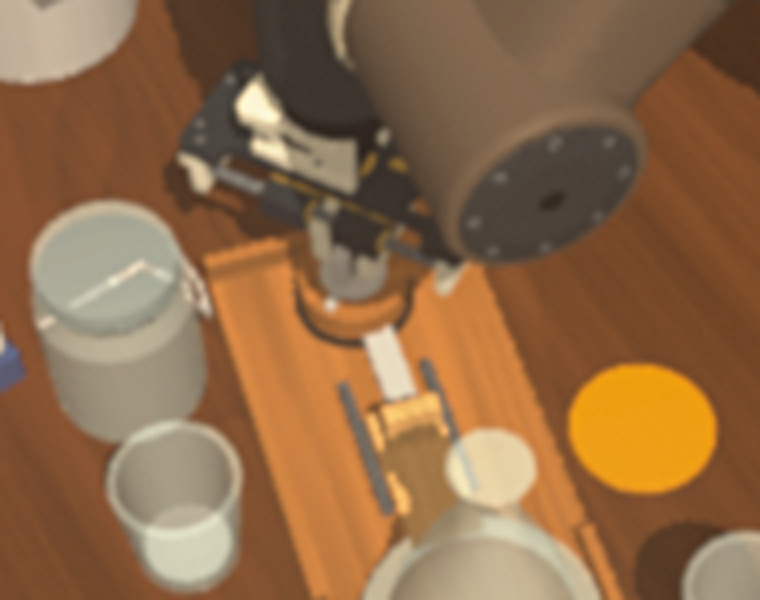

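Run:
```python
from h import *
K=np.array([.5194,-.2408]); W=cloud("scene",np.load("pics/scene7.npz")['d'])
a=2.17; ux=np.array([np.cos(a),np.sin(a)]); uy=np.array([-ux[1],ux[0]])
J=np.array([.674,-.26])
q=W.reshape(-1,3); 
q=q[(q[:,2]>.10)&(q[:,2]<.25)&(np.hypot(*(q[:,:2]-K).T)<.13)&(np.hypot(*(q[:,:2]-J).T)>.054)]
x=(q[:,:2]-K)@ux*1000; y=(q[:,:2]-K)@uy*1000
for lo in range(100,250,15):
    t=(q[:,2]*1000>lo)&(q[:,2]*1000<=lo+15)
    if t.sum()>3: print(lo,t.sum(),'jaw axis x',np.percentile(x[t],[1,99]).round(),'y',np.percentile(y[t],[1,99]).round(),'rmax',np.hypot(x[t],y[t]).max().round(), 'min to jar axis',(np.hypot(*(q[t][:,:2]-J).T).min()*1000).round())
```

```text
100 13 jaw axis x [-17.  -7.] y [-14.   5.] rmax 21.0 min to jar axis 135.0
115 20 jaw axis x [-85.  89.] y [-40.   7.] rmax 94.0 min to jar axis 79.0
130 193 jaw axis x [-85.  89.] y [-42.  14.] rmax 98.0 min to jar axis 78.0
145 385 jaw axis x [-90.  93.] y [-42.  17.] rmax 105.0 min to jar axis 77.0
160 640 jaw axis x [-95.  94.] y [-42.  33.] rmax 104.0 min to jar axis 75.0
175 158 jaw axis x [-48.  19.] y [-28.  16.] rmax 64.0 min to jar axis 105.0
190 40 jaw axis x [-45.  18.] y [-26.  -4.] rmax 52.0 min to jar axis 109.0
205 19 jaw axis x [-37.  19.] y [-41. -16.] rmax 55.0 min to jar axis 101.0
220 202 jaw axis x [-48.  34.] y [-43. -16.] rmax 61.0 min to jar axis 96.0
235 57 jaw axis x [-16.  33.] y [-40. -15.] rmax 42.0 min to jar axis 118.0
```

>>> {"api": "apply_moves", "payload": {"moves": [[0, 0, -0.4, -0.03], [0, 0, 0, -0.03], [0, 0, 0, -0.02], [0, 0, 0, 0], [0, 0, 0, 0]]}}

```text
t: 8.6
eef_pos: [0.5194, -0.2408, 0.0632]
ee_rot: [-3.141, -0.001, 2.25]
force: [-1.7, 1.5, 2.2]
width: 0.0119
```

```bash
python3 look.py 7 8 2
```

```text
8.6 M [ 0.479  0.59  -0.018] F [-1.69  1.46  2.17] e6 0.053 yaw 2.2503 [ 0.5194 -0.2408  0.0632] w 0.0119 q6 -0.799
8.65 M [0.518 0.708 0.012] F [-2.61  0.9   2.99] e6 0.02 yaw 2.2505 [ 0.5194 -0.2408  0.0632] w 0.0119 q6 -0.798
```

>>> {"api": "apply_moves", "payload": {"moves": [[0, 0, 0, -0.02], [0, 0, 0, -0.02], [0, 0, 0, 0], [0, 0, 0, 0]]}}

```text
t: 9.1
eef_pos: [0.5194, -0.2408, 0.0631]
ee_rot: [-3.141, -0.001, 2.291]
force: [-4.0, 2.5, 2.8]
width: 0.0115
```

```bash
python3 look.py 7 9 2
```

```text
9.1 M [ 0.889  1.414 -0.025] F [-4.01  2.49  2.79] e6 0.072 yaw 2.2913 [ 0.5194 -0.2408  0.0631] w 0.0115 q6 -0.758
9.15 M [ 0.888  1.448 -0.036] F [-3.52  1.62  3.61] e6 0.036 yaw 2.2912 [ 0.5194 -0.2408  0.0632] w 0.0116 q6 -0.758
```

>>> {"api": "apply_moves", "payload": {"moves": [[0, 0, 0, -0.02], [0, 0, 0, -0.01], [0, 0, 0, 0], [0, 0, 0, 0]]}}

```text
t: 9.6
eef_pos: [0.5194, -0.2407, 0.0632]
ee_rot: [-3.141, -0.001, 2.322]
force: [-4.7, 2.8, 2.9]
width: 0.0119
```

```bash
python3 look.py 7 9 2
```

```text
9.6 M [ 1.04   1.613 -0.006] F [-4.67  2.76  2.93] e6 0.042 yaw 2.322 [ 0.5194 -0.2407  0.0632] w 0.0119 q6 -0.727
9.65 M [ 1.034  1.666 -0.013] F [-3.9   2.48  2.7 ] e6 0.032 yaw 2.322 [ 0.5194 -0.2408  0.0632] w 0.0116 q6 -0.727
```

>>> {"api": "apply_moves", "payload": {"moves": [[0.8, 0, 0, -0.02], [0, 0, 0, -0.02], [0, 0, 0, 0], [0, 0, 0, 0]]}}

```text
t: 10.1
eef_pos: [0.5193, -0.2406, 0.0632]
ee_rot: [-3.141, 0.0, 2.362]
force: [-3.2, -3.2, -1.9]
width: 0.0114
```

```bash
python3 look.py 7 9 2
```

```text
10.1 M [-1.021  0.991 -0.02 ] F [-3.25 -3.24 -1.91] e6 0.07 yaw 2.3616 [ 0.5193 -0.2406  0.0632] w 0.0114 q6 -0.688
10.15 M [-1.106  0.952 -0.05 ] F [-2.93 -3.7  -1.12] e6 0.032 yaw 2.3614 [ 0.5193 -0.2405  0.0632] w 0.0116 q6 -0.688
```

>>> {"api": "apply_moves", "payload": {"moves": [[0, 0, 0, -0.02], [0, 0, 0, -0.01], [0, 0, 0, 0], [0, 0, 0, 0]]}}

```text
t: 10.6
eef_pos: [0.5193, -0.2405, 0.0632]
ee_rot: [-3.141, -0.0, 2.392]
force: [-3.0, -4.3, -3.8]
width: 0.0117
```

```bash
python3 look.py 7 9 2
```

```text
10.6 M [-1.641  0.878 -0.015] F [-2.99 -4.27 -3.81] e6 0.035 yaw 2.3922 [ 0.5193 -0.2405  0.0632] w 0.0117 q6 -0.658
10.65 M [-1.642  0.872 -0.025] F [-2.31 -4.39 -3.09] e6 0.025 yaw 2.3922 [ 0.5193 -0.2405  0.0632] w 0.0116 q6 -0.658
```

>>> {"api": "apply_moves", "payload": {"moves": [[-0.3, 0, 0.3, -0.02], [0, 0, 0, -0.02], [0, 0, 0, 0], [0, 0, 0, 0]]}}

```text
t: 11.1
eef_pos: [0.5193, -0.2405, 0.0632]
ee_rot: [-3.141, -0.0, 2.433]
force: [-4.4, -2.7, 0.3]
width: 0.0116
```

```bash
python3 look.py 7 9 2
```

```text
11.1 M [-0.987  1.545 -0.087] F [-4.44 -2.74  0.27] e6 0.133 yaw 2.4325 [ 0.5193 -0.2405  0.0632] w 0.0116 q6 -0.617
11.15 M [-0.981  1.543 -0.075] F [-3.27 -2.75 -0.89] e6 0.114 yaw 2.4325 [ 0.5193 -0.2405  0.0632] w 0.012 q6 -0.617
```

>>> {"api": "apply_moves", "payload": {"moves": [[0, 0, 0, -0.02], [0, 0, 0, 0], [0, 0, 0, 0], [0, 0, 0, 0]]}}

```text
t: 11.6
eef_pos: [0.5193, -0.2405, 0.0632]
ee_rot: [-3.141, -0.0, 2.452]
force: [-4.2, -3.0, 0.7]
width: 0.0116
```

```bash
python3 look.py 7 9 3
```

```text
11.6 M [-0.94   1.547 -0.139] F [-4.24 -2.96  0.71] e6 0.186 yaw 2.4523 [ 0.5193 -0.2405  0.0632] w 0.0116 q6 -0.597
11.65 M [-0.984  1.537 -0.185] F [-5.2  -2.92  0.81] e6 0.185 yaw 2.4523 [ 0.5193 -0.2405  0.0632] w 0.012 q6 -0.597
11.7 M [-0.948  1.557 -0.208] F [-5.45 -2.48  1.4 ] e6 0.184 yaw 2.4523 [ 0.5193 -0.2405  0.0632] w 0.0112 q6 -0.597
```

>>> {"api": "apply_moves", "payload": {"moves": [[0, 0, 0, -0.02], [0, 0, 0, 0], [0, 0, 0, 0], [0, 0, 0, 0]]}}

```text
t: 12.15
eef_pos: [0.5193, -0.2405, 0.0632]
ee_rot: [-3.141, -0.0, 2.472]
force: [-5.0, -3.3, 1.0]
width: 0.0116
```

```bash
python3 look.py 7 9 4
```

```text
12.15 M [-0.948  1.559 -0.273] F [-4.97 -3.28  1.05] e6 0.263 yaw 2.4722 [ 0.5193 -0.2405  0.0632] w 0.0116 q6 -0.577
12.2 M [-0.94   1.554 -0.241] F [-4.65 -2.91 -0.08] e6 0.262 yaw 2.4721 [ 0.5193 -0.2405  0.0632] w 0.0115 q6 -0.577
12.25 M [-0.988  1.55  -0.237] F [-4.27 -2.92  0.96] e6 0.262 yaw 2.4722 [ 0.5193 -0.2405  0.0632] w 0.0114 q6 -0.577
12.3 M [-0.949  1.507 -0.225] F [-4.88 -2.25  0.6 ] e6 0.262 yaw 2.4721 [ 0.5193 -0.2405  0.0632] w 0.0116 q6 -0.577
```

The stop nips at a total turn of about 1.03. The load now holds steady, with joint 6 effort at 0.26 N m and the wrist moment at about -0.24 N m. I'll ease back the spring wind-up and release.

>>> {"api": "apply_moves", "payload": {"moves": [[0, 0, 0, 0.02], [0, 0, 0, 0.01], [0, 0, 0, 0]]}}

```text
t: 12.65
eef_pos: [0.5193, -0.2405, 0.0632]
ee_rot: [-3.141, -0.0, 2.442]
force: [-4.6, -2.9, 0.6]
width: 0.0118
```

>>> {"api": "apply_moves", "payload": {"moves": [[0, 0, 0, 0], [0, 0, 0, 0], [0, 0, 0, 0], [0, 0, 0, 0]], "jaw": 40, "squeeze": 20}}

```text
t: 13.05
eef_pos: [0.5202, -0.2403, 0.0633]
ee_rot: [3.141, 0.001, 2.442]
force: [-0.6, -0.4, 0.3]
width: 0.0371
```

```bash
python3 look.py 7 9 1
```

```text
13.05 M [ 0.088 -0.098 -0.025] F [-0.61 -0.42  0.34] e6 0.007 yaw 2.4421 [ 0.5202 -0.2403  0.0633] w 0.0371 q6 -0.608
```

>>> {"api": "apply_moves", "payload": {"moves": [[0, 0, -20, 0], [0, 0, -40, 0], [0, 0, -40, -0.1], [0, 0, -40, -0.14], [0, 0, -20, -0.14]], "jaw": 60}}

```text
t: 13.6
eef_pos: [0.521, -0.2409, 0.2272]
ee_rot: [3.141, 0.005, 2.828]
force: [0.9, -0.3, 0.0]
width: 0.0602
```

```bash
python3 look.py 7 10 1
python3 - <<'E'
from h import *
from plan import *
im=np.load('pics/scene10.npz')['im'][110:260,220:410][:,:,::-1]; cv2.imwrite('pics/s10.png',cv2.resize(im,None,fx=4,fy=4,interpolation=cv2.INTER_CUBIC))
W=cloud("scene",np.load("pics/scene10.npz")['d']).reshape(-1,3)
W0=cloud("top",np.load("pics/top0.npz")['d']).reshape(-1,3)
T=np.array([.5415,-.117]);a=-.178;ux=np.array([np.cos(a),np.sin(a)]);uy=np.array([-ux[1],ux[0]])
for n,w in(('scene10',W),('top0',W0)):
    x=(w[:,:2]-T)@ux*1000;y=(w[:,:2]-T)@uy*1000
    t=(abs(y)<40)&(abs(x)<70)
    print(n)
    for lo in range(-70,70,10):
        m=t&(x>lo)&(x<=lo+10)&(abs(y)<14)
        if m.any(): print(lo,m.sum(),'zmax',w[m][:,2].max().round(3),'med',np.median(w[m][:,2]).round(3))
    m=(w[:,2]>.066)&(w[:,2]<.082)&(abs(x)<25)&(abs(y)<15); print('tab',m.sum(),w[m].mean(0),cv2.minAreaRect((w[m][:,:2]*1000).astype(np.float32)))
    m=(w[:,2]>.079)&(w[:,2]<.1)&(np.hypot(w[:,0]-.5195,w[:,1]+.2405)<.03)
    if m.sum()>5: print('bar',m.sum(),w[m].mean(0),cv2.minAreaRect((w[m][:,:2]*1000).astype(np.float32)))
E
```

```text
13.6 M [ 0.058 -0.133  0.018] F [ 0.89 -0.3   0.03] e6 -2.374 yaw 2.8279 [ 0.521  -0.2409  0.2272] w 0.0602 q6 -0.222
scene10
-70 26 zmax 0.023 med 0.017
-60 20 zmax 0.021 med 0.018
-50 17 zmax 0.021 med 0.017
-40 15 zmax 0.029 med 0.019
-30 19 zmax 0.035 med 0.026
-20 46 zmax 0.075 med 0.054
-10 59 zmax 0.075 med 0.057
0 56 zmax 0.076 med 0.059
10 60 zmax 0.075 med 0.05
20 79 zmax 0.643 med 0.035
30 150 zmax 0.634 med 0.612
40 38 zmax 0.024 med 0.018
50 39 zmax 0.021 med 0.017
60 38 zmax 0.021 med 0.017
tab 76 [ 0.54202727 -0.11522486  0.07129258] ((541.9058227539062, -115.71656799316406), (15.110876083374023, 35.834720611572266), 81.4452133178711)
bar 76 [ 0.52070044 -0.23687118  0.08561199] ((518.6549072265625, -239.5135498046875), (47.792015075683594, 11.968582153320312), 48.34577178955078)
top0
-70 34 zmax 0.027 med 0.017
-60 35 zmax 0.024 med 0.018
-50 35 zmax 0.024 med 0.018
-40 37 zmax 0.028 med 0.018
-30 36 zmax 0.039 med 0.028
-20 40 zmax 0.074 med 0.04
-10 35 zmax 0.079 med 0.039
0 36 zmax 0.08 med 0.044
10 33 zmax 0.077 med 0.038
20 29 zmax 0.041 med 0.027
30 32 zmax 0.029 med 0.019
40 33 zmax 0.026 med 0.018
50 34 zmax 0.022 med 0.018
60 35 zmax 0.024 med 0.019
tab 59 [ 0.54070341 -0.11616658  0.07319431] ((541.1025390625, -116.3161849975586), (11.731492042541504, 35.551483154296875), 79.79299926757812)
bar 74 [ 0.51866891 -0.23890898  0.0864534 ] ((518.9049072265625, -239.20663452148438), (12.645279884338379, 42.821990966796875), 79.93022155761719)
```

View pics/s10.png

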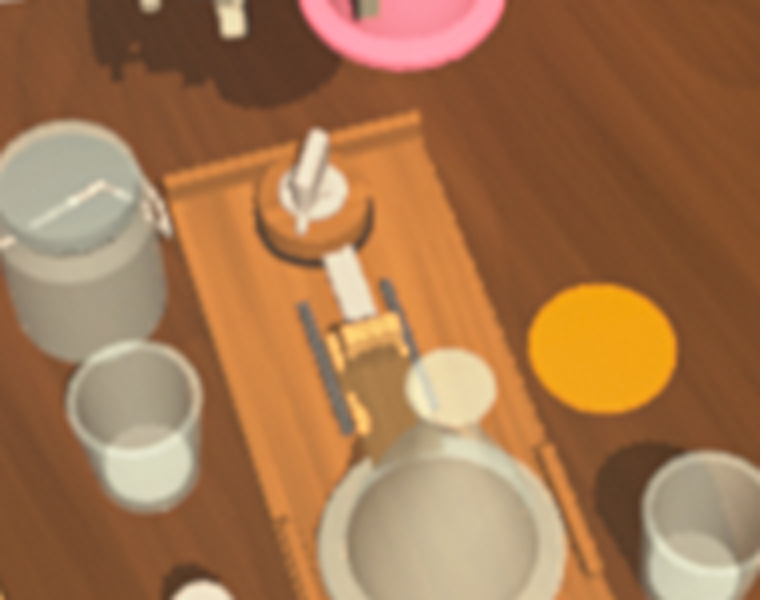

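Run:
```python
from plan import *
p=np.array([.521,-.2409,.2272])
r,p2,y2=path(p,2.828,[[.5418,-.1172,.21]],2.963,4); print(r,p2,y2)
```

```text
[[5, 31, 4, -0.034], [3, 31, 5, -0.034], [3, 31, 4, -0.033], [1, 32, 4, -0.034]] [ 0.54187948 -0.11695556  0.2102    ] 2.962999999999999
```

>>> {"api": "apply_moves", "payload": {"moves": [[5, 31, 4, -0.034], [3, 31, 5, -0.034], [3, 31, 4, -0.033], [1, 32, 4, -0.034], [0, 0, 0, 0]], "jaw": 60}}

```text
t: 14.15
eef_pos: [0.5416, -0.1139, 0.2054]
ee_rot: [3.141, -0.0, 2.96]
force: [-0.1, 0.0, 0.2]
width: 0.0601
```

>>> {"api": "apply_moves", "payload": {"moves": [[0, 0, 40, 0], [0, 0, 40, 0], [0, 0, 30, 0], [0, 0, 0, 0]]}}

```text
t: 14.55
eef_pos: [0.5382, -0.117, 0.092]
ee_rot: [-3.14, -0.007, 2.955]
force: [-1.1, -0.8, 0.1]
width: 0.0603
```

```bash
python3 look.py 10 11 1
python3 - <<'E'
from h import *
im=np.load('pics/scene11.npz')['im'][110:260,220:410][:,:,::-1]; cv2.imwrite('pics/s11.png',cv2.resize(im,None,fx=4,fy=4,interpolation=cv2.INTER_CUBIC))
E
```

```text
14.55 M [ 0.092 -0.03  -0.008] F [-1.08 -0.8   0.13] e6 0.008 yaw 2.9552 [ 0.5382 -0.117   0.092 ] w 0.0603 q6 -0.327
```

View pics/s11.png

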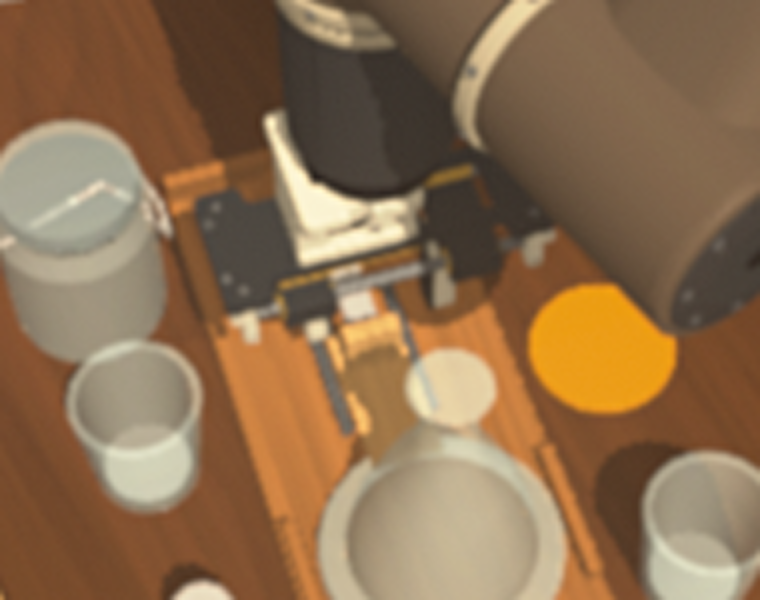

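>>> {"api": "apply_moves", "payload": {"moves": [[0, 0, 0, 0], [0, 0, 0, 0]]}}

```text
t: 14.8
eef_pos: [0.5427, -0.1168, 0.0981]
ee_rot: [3.141, 0.003, 2.957]
force: [0.7, -0.0, 0.2]
width: 0.0598
```

>>> {"api": "apply_moves", "payload": {"moves": [[0, 0, 20, -0.006], [0, 0, 20, 0], [0, 0, 15, 0], [0, 0, 0, 0], [0, 0, 0, 0]]}}

```text
t: 15.3
eef_pos: [0.5422, -0.1167, 0.0424]
ee_rot: [3.141, 0.002, 2.963]
force: [0.2, -0.2, 0.2]
width: 0.06
```

```bash
python3 look.py 10 12 2
python3 - <<'E'
from h import *
im=np.load('pics/scene12.npz')['im'][110:260,220:410][:,:,::-1]; cv2.imwrite('pics/s12.png',cv2.resize(im,None,fx=4,fy=4,interpolation=cv2.INTER_CUBIC))
E
```

```text
15.3 M [ 0.11  -0.087  0.013] F [ 0.17 -0.16  0.22] e6 -0.002 yaw 2.9628 [ 0.5422 -0.1167  0.0424] w 0.06 q6 -0.32
15.35 M [ 0.075 -0.018  0.07 ] F [-0.49 -0.12  0.2 ] e6 -0.001 yaw 2.9629 [ 0.5424 -0.1167  0.0426] w 0.06 q6 -0.32
```

View pics/s12.png

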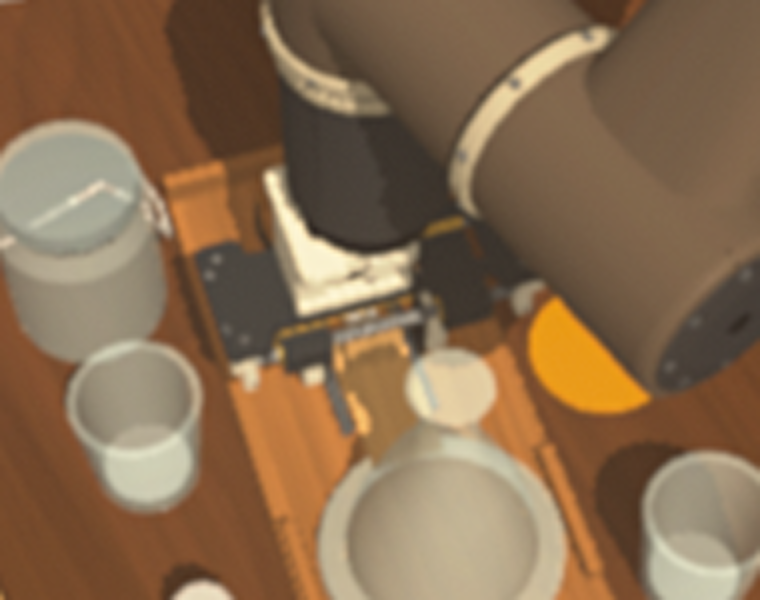

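>>> {"api": "apply_moves", "payload": {"moves": [[0, 0, 0, 0], [0, 0, 0, 0], [0, 0, 0, 0], [0, 0, 0, 0], [0, 0, 0, 0]], "jaw": 0, "squeeze": 25}}

```text
t: 15.9
eef_pos: [0.5411, -0.1167, 0.0413]
ee_rot: [-3.142, -0.0, 2.963]
force: [-2.3, 1.2, 4.1]
width: 0.0358
```

```bash
python3 look.py 10 13 1
```

```text
15.9 M [ 0.485  0.698 -0.049] F [-2.28  1.21  4.06] e6 0.055 yaw 2.9626 [ 0.5411 -0.1167  0.0413] w 0.0358 q6 -0.32
```

>>> {"api": "apply_moves", "payload": {"moves": [[0.4, -3, -0.3, 0], [0, -4, 0, 0], [0, -4, 0, 0], [0, -4, 0, 0]]}}

```text
t: 16.35
eef_pos: [0.5385, -0.1312, 0.0413]
ee_rot: [3.141, 0.0, 2.963]
force: [1.0, 4.2, 1.5]
width: 0.036
```

```bash
python3 look.py 10 14 1
```

```text
16.35 M [ 1.865  0.055 -0.041] F [1.01 4.15 1.49] e6 -0.052 yaw 2.9626 [ 0.5385 -0.1312  0.0413] w 0.036 q6 -0.293
```

>>> {"api": "apply_moves", "payload": {"moves": [[0, -4, 0, 0], [0, -4, 0, 0], [0, -4, 0, 0], [0, 0, 0, 0]]}}

```text
t: 16.8
eef_pos: [0.5361, -0.1438, 0.0413]
ee_rot: [-3.141, 0.0, 2.962]
force: [1.1, 1.0, -1.6]
width: 0.0356
```

>>> {"api": "apply_moves", "payload": {"moves": [[0, -2, 0, 0], [0, -1, 0, 0], [0, 0, 0, 0]]}}

```text
t: 17.1
eef_pos: [0.5357, -0.1462, 0.0413]
ee_rot: [3.142, 0.0, 2.963]
force: [2.6, 3.9, -0.7]
width: 0.0356
```

```bash
python3 look.py 10 14 1
```

```text
17.1 M [ 1.099 -0.66  -0.067] F [ 2.61  3.93 -0.72] e6 0.102 yaw 2.9626 [ 0.5357 -0.1462  0.0413] w 0.0356 q6 -0.265
```

>>> {"api": "apply_moves", "payload": {"moves": [[0, -1, 0, 0], [0, -1, 0, 0], [0, 0, 0, 0]]}}

```text
t: 17.45
eef_pos: [0.5357, -0.1464, 0.0413]
ee_rot: [3.14, 0.001, 2.963]
force: [1.3, 13.8, 0.6]
width: 0.0362
```

The end of the slide is firm: force rose to 14 N with no movement, and travel is about 30 mm. I'll relax the load, release and lift.

>>> {"api": "apply_moves", "payload": {"moves": [[0, 1.5, 0, 0], [0, 0, 0, 0]]}}

```text
t: 17.65
eef_pos: [0.5357, -0.1463, 0.0414]
ee_rot: [3.141, 0.0, 2.963]
force: [1.3, 6.5, -1.8]
width: 0.0359
```

>>> {"api": "apply_moves", "payload": {"moves": [[0, 0, 0, 0], [0, 0, 0, 0], [0, 0, 0, 0], [0, 0, 0, 0]], "jaw": 60}}

```text
t: 18.05
eef_pos: [0.5352, -0.147, 0.0413]
ee_rot: [-3.141, -0.0, 2.962]
force: [-0.1, -0.4, 1.1]
width: 0.0583
```

>>> {"api": "apply_moves", "payload": {"moves": [[0, 0, -10, 0], [0, 0, -25, 0], [0, 0, -40, 0], [0, 0, -45, 0], [0, 0, -45, 0]]}}

```text
t: 18.55
eef_pos: [0.5349, -0.1468, 0.2089]
ee_rot: [-3.141, 0.0, 2.963]
force: [1.5, -0.5, -1.4]
width: 0.0603
```

```bash
python3 look.py 10 15 1
python3 - <<'E'
from h import *
im=np.load('pics/scene15.npz')['im'][100:290,215:425][:,:,::-1]; cv2.imwrite('pics/s15.png',cv2.resize(im,None,fx=3.15,fy=3.15,interpolation=cv2.INTER_CUBIC))
E
```

```text
18.55 M [ 0.102 -0.304  0.05 ] F [ 1.54 -0.47 -1.37] e6 -0.006 yaw 2.9626 [ 0.5349 -0.1468  0.2089] w 0.0603 q6 -0.264
```

View pics/s15.png

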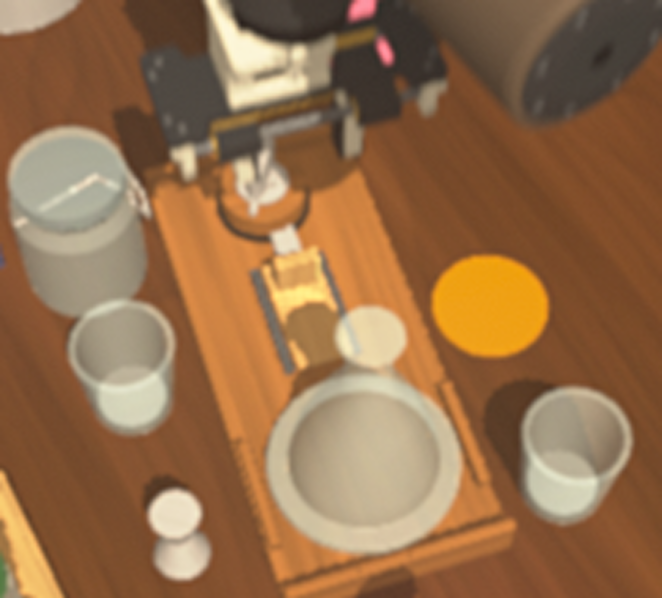

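The keeper is drawn back against the guides by the knob, clear of the foot, and everything else stands. I'll do a final numeric check against the first frame.

>>> {"api": "apply_moves", "payload": {"moves": [[0, 0, -40, 0], [0, 0, -30, 0], [0, 0, 0, 0]]}}

```text
t: 18.9
eef_pos: [0.5374, -0.1472, 0.2821]
ee_rot: [3.141, 0.009, 2.963]
force: [0.3, -0.3, -0.3]
width: 0.0602
```

```bash
python3 look.py 10 16 1
python3 - <<'E'
from h import *
a=-.178;uy=np.array([-np.sin(a),np.cos(a)])
for i in(0,16):
    w=cloud("scene",np.load(f"pics/scene{i}.npz")['d']).reshape(-1,3)
    def g(c,lo,hi,R):
        m=(w[:,2]>lo)&(w[:,2]<hi)&(np.hypot(w[:,0]-c[0],w[:,1]-c[1])<R); return w[m]
    T=(.5415,-.1165) if i==0 else (.536,-.146)
    q=g(T,.068,.08,.028); print(i,'tab',len(q),q.mean(0).round(4),'along y',(q[:,:2].mean(0)@uy).round(4))
    q=g((.5195,-.2405),.079,.1,.03); print('  bar',cv2.minAreaRect((q[:,:2]*1000).astype(np.float32)))
    for n,c,lo,hi,R in[('jar',(.674,-.26),.13,.16,.07),('t1',(.4325,.0965),.08,.1,.06),('t2',(.6935,-.131),.08,.1,.06),('dec lip',(.5635,.0137),.2,.225,.05)]:
        q=g(c,lo,hi,R); print('  ',n,len(q),q.mean(0).round(4))
d=cv2.absdiff(np.load("pics/scene0.npz")['im'],np.load("pics/scene16.npz")['im']).max(-1); print('changed px around decanter',(d[225:275,300:362]>40).sum(),'t1',(d[222:268,380:416]>40).sum(),'t2',(d[195:240,236:272]>40).sum(),'jar',(d[142:198,218:262]>40).sum())
E
```

```text
18.9 M [ 0.077 -0.099 -0.   ] F [ 0.27 -0.29 -0.3 ] e6 -0.005 yaw 2.963 [ 0.5374 -0.1472  0.2821] w 0.0602 q6 -0.264
0 tab 69 [ 0.542  -0.1151  0.0724] along y -0.0173
  bar ((519.3147583007812, -237.77267456054688), (13.226872444152832, 43.06068801879883), 79.06995391845703)
   jar 925 [ 0.6751 -0.2566  0.1384]
   t1 296 [0.4314 0.0962 0.0872]
   t2 274 [ 0.6939 -0.1309  0.0871]
   dec lip 350 [0.5642 0.0153 0.2168]
16 tab 70 [ 0.5369 -0.1447  0.0722] along y -0.0474
  bar ((519.3275146484375, -238.16006469726562), (46.47713088989258, 12.432446479797363), 46.47150421142578)
   jar 926 [ 0.6752 -0.2565  0.1384]
   t1 301 [0.4323 0.096  0.0871]
   t2 273 [ 0.6933 -0.1312  0.0871]
   dec lip 349 [0.5643 0.0152 0.2167]
changed px around decanter 7 t1 0 t2 0 jar 0
```

The tab has moved 30.1 mm and the bar has turned about 1.0 rad. The decanter, jar and tumblers are unmoved to within 1 mm. Handing in.

```bash
python3 -c "
from station import arm
print(arm.job_done())"
```

```text
the job is handed in; nothing more can be done
None
```

The knob is loose and turned to its open stop, and the keeper is drawn fully back. The job was handed in at about 19 s of the 72 s allowed.

**Knob:** I gripped the bar at 60 N and twisted it anticlockwise in short steps. It ran free from about 0.4–0.5 rad and met the open stop at about 1.03 rad total turn. I loaded the stop to about 0.25 N m (joint 6 effort 0.26, wrist moment about 0.24), then eased off and let go.

**Keeper:** I gripped the tab across its width and drew it 30.1 mm to the end of the slide. Force rose to 14 N there with no further movement. I then released it and lifted clear.

**Last checks:** The bar stands about 1.0 rad round from where it started. The jar, both tumblers and the decanter lip are within 1 mm of where they began, and the gripper is touching nothing, with forces near zero.

**What disagreed or could not be checked:**
- **Break-loose torque:** the settled wrist moment never showed the 0.4–0.65 N m expected. It read at most about 0.17 N m, while joint 6 effort briefly reached about 0.7. I confirmed that the bar had turned from the pointer's position in the pictures and from the jaw width.
- **Plinth twist:** I never measured it directly. A joint 6 effort of 0.7 would put it near 0.12 rad, just over the expected 0.06–0.11 but under the 0.16 limit.

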